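# Put the gas hob's burners back together

### The arm

A 6-joint arm with a two-finger parallel gripper is mounted at the origin on the work surface. World frame = base frame: x ahead of the robot, y to its left, z up, the work surface at z = 0. Lengths are in mm, angles in rad, forces in N, time in s.
With the tool pointing down it reaches from about 400 to 925 mm from the base axis. Payload 12.5 kg.
Tool frame: the origin (TCP) lies on the mounting face of the last link; the fingertips stand 190 mm ahead of it and the grasp point (between the pads) lies 171 mm ahead of it; z points along the fingers, y is the line along which they close (so a half turn about z gives the same grasp; the last joint's range is limited). The gripper opens to 95 mm and grips with 3 to 60 N. Pads are 20 mm wide; open, the fingers measure 119 mm over their backs; the gripper's body (75 mm by 180 mm) begins 59 mm behind the grasp point.
Start: joints at [1.15, 0.491, 1.559, -0, 1.092, -0.106], TCP at [193.493, 594.294, 404.761] pointing down, gripper open.
Joint ranges: [-3.1, 3.1], [-0.84, 2.19], [0.05, 2.79], [-1.13, 4.28], [0.06, 2.93], [-2.69, 2.69]. Speed limits (rad/s): [2.22, 2.22, 2.79, 3.14, 3.14, 3.14].

### API

Orientations are given as [roll, pitch, yaw] about the fixed x, y, z axes, in that order (R = Rz(yaw) Ry(pitch) Rx(roll)).
In Python, from cell import * gives the robot as it stands.
- The arm moves only by the tool arm_command, never from a script. Its argument "rows" is a list that holds one entry, the list of rows, each a list of 7 numbers: the shift along the tool's x, y, z normalised to -1 to 1, where 1 is 0.15 m, then the turn, a rotation vector about the tool's x, y, z normalised to -1 to 1, where 1 is 360 degrees, then the opening, from -1 (shut) to 1 (fully open). A call has 1 to 10 rows; each row is the pose to reach, as a shift and turn from the pose commanded when the call began, along the tool's axes at that moment, turning the shorter way round; what a row does not reach only later rows make up. A row lasts 1/12 s, in which the tool goes at most 41.7 mm and 7.16 degrees, less where a joint would pass 70% of its speed; a pose out of reach is approached as far as the arm can. A call with a number of a shift or a turn outside -1 to 1 is refused whole. A call with a gripper value outside its range is refused whole. The fingers move at their own pace and stop on an object; the grip force is fixed at half the most. Time passes only in rows, so rows that repeat a pose let the fingers close. It gives the time, the measured TCP pose, the force, the opening and the grip force at its end, in the units of the state.
- state(): the state, without advancing time (a new reading comes with each control period).
- read_camera(name): name is "scene" or "side" or "wrist"; returns (picture, depth): 480x640x3 uint8, red, green, blue; 480x640 float32, mm along the optical axis (not along the pixel's ray), 0 where there is no reading.
- get_calibration(name): a dict with "camera_matrix" (3x3 intrinsics, pixels), "D" ([k1, k2, p1, p2, k3] as OpenCV has them; the pictures are not rectified), "position" and "orientation" of the camera in the world; the wrist camera has in their place "hand_eye" (4x4, takes a point from camera to tool coordinates, whose origin is the TCP and whose axes are the flange's). Camera axes: x right, y up, looking along -z (the intrinsics and any distortion apply to the point x, -y, -z); pixel columns grow to the right and rows downward; lengths in mm; the calibration is good to about 2 mm. A picture is of the moment at which its call begins: read the wrist's pose just before it. get_calibration takes no time and is no camera call.
- job_done(): hands the job in; it is judged then, once.
The state is a dict: "t": time; "joints": joint angles; "qvel": joint speeds; "tau": joint torques, N m; "eef_pos": TCP position; "tcp_rot": TCP orientation; "ft_force": force on the tool from outside, world axes, zero at the start; "moment": the same for the moment, N m; "opening": opening from 0.0 (shut) to 1.0 (fully open); "grip_force": force on a finger pad.
Only numpy, scipy, OpenCV 4.12 (cv2) and the standard library are available. Lean on these libraries where they do the work, as an engineer would, in place of code of your own. Each camera call takes 0.05 s, during which the arm holds its last target. There are 200 camera calls.

### The job

Put the cleaned burner parts back on the gas hob: the small and the medium crown each on the bare cup of their size, then on each crown the cap of its size, and the remaining cap on the centre column of the wok burner, every part fully home and level. The small cap lies on top of the medium one: lift it clear without dragging the medium cap along. Leave the tape roll where it is; the fourth burner is already complete.

Things in the scene. Friction and masses are not known exactly. Their poses are not given: they have to be found in the camera images.
- small_crown: Loose small crown (flame spreader): aluminium ring with dark flame slots round its side. Body 38 mm diameter from 8 to 20 mm above the origin: grip across it. Below it a spigot 20 mm diameter, 8 mm long, foot tapered 3 mm; in its flat top a bore 26 mm diameter, 8 mm deep, for the small cap. Origin: centre of the spigot's underside; z up. Starts upright.
- small_cap: Loose small cap: flat black enamelled disc with a bare metal edge, 44 mm diameter, from 6 to 13 mm above the origin, over a spigot 18 mm diameter, 6 mm long, foot tapered 3 mm. At the start it lies level and off-centre on top of the medium cap, its origin 13 mm above that cap's. Origin: centre of the spigot's underside; z up. Starts upright.
- medium_crown: Loose medium crown: aluminium ring with dark flame slots, body 60 mm diameter from 8 to 20 mm above the origin; spigot below it 34 mm diameter, 8 mm long, foot tapered 3 mm; in its top a bore 44 mm diameter, 8 mm deep, for the medium cap. Origin: centre of the spigot's underside; z up. Starts upright.
- medium_cap: Loose medium cap: flat black enamelled disc with a bare metal edge, 68 mm diameter, from 6 to 13 mm above the origin, over a spigot 36 mm diameter, 6 mm long, foot tapered 3 mm. The small cap lies on it at the start. Origin: centre of the spigot's underside; z up. Starts upright.
- centre_cap: Loose centre cap of the wok burner: flat black enamelled disc with a bare metal edge, 56 mm diameter, from 6 to 13 mm above the origin, over a spigot 28 mm diameter, 6 mm long, foot tapered 3 mm. Origin: centre of the spigot's underside; z up. Starts upright.
- small_burner: Bare small burner cup: aluminium, 42 mm outside diameter, rim 14 mm above the origin, bore 28 mm diameter, 10 mm deep, on a black skirt; white ignition pin below the rim. Takes the small crown (its origin 6 mm above this one), then the small cap (14 mm above the crown's origin). Fixed. Origin: centre of its underside, on the hob plate (8 mm above the worktop); z up, round about z.
- medium_burner: Bare medium burner cup: aluminium, 64 mm outside diameter, rim 14 mm above the origin, bore 42 mm diameter, 10 mm deep, on a black skirt; ignition pin below the rim. Takes the medium crown (its origin 6 mm above this one), then the medium cap (14 mm above the crown's origin). Fixed. Origin: centre of its underside, on the hob plate (8 mm above the worktop); z up, round about z.
- wok_burner: Wok burner: black outer ring 126 mm outside, 78 mm inside diameter, top 22 mm above the origin; in its middle an aluminium column 50 mm diameter, rim 30 mm above the origin, bore 36 mm diameter, 8 mm deep. Takes the centre cap (its origin 24 mm above this one). Fixed. Origin: centre of its underside, on the hob plate (8 mm above the worktop); z up, round about z.
- tape_roll: Bystander: roll of cream masking tape lying flat among the parts, 72 mm diameter, 52 mm hole, 36 mm high. Origin: centre of its underside. Nothing on the hob is higher than 45 mm.
Things that resemble listed ones, but are neither listed nor needed, are in the scene too. Leave any orange look-alike of the small_crown alone. What is shaped like the centre_cap but orange or pink is not meant.

How it is judged (in metres and radians):
On the way:
1. the small cap is lifted clear of the medium cap (30 mm between their origins), which has stayed within 12 mm of its starting place (z of small_cap in the frame of medium_cap above 0.03 m and distance of medium_cap from where it was at the start of the episode below 0.012 m), for 0.05 s.
At the end, for the whole second after the job is handed in: Both crowns sit in the cups of their size, both caps in the crowns of their size, and the centre cap on the wok burner's column: each within 6.5 mm of the axis of the part that carries it, at its seated height within 3.5 mm, level within 0.1 rad and at rest (horizontal distance between small_crown and small_burner below 0.0065 m and z of small_crown in the frame of small_burner between 0.0025 and 0.0095 m and angle between each of small_crown, small_cap, medium_crown, medium_cap, centre_cap's own z axis and vertical below 0.1 rad and linear speed of each of small_crown, small_cap, medium_crown, medium_cap, centre_cap below 0.02 m/s and horizontal distance between small_cap and small_crown below 0.0065 m and z of small_cap in the frame of small_crown between 0.0105 and 0.0175 m and horizontal distance between medium_crown and medium_burner below 0.0065 m and z of medium_crown in the frame of medium_burner between 0.0025 and 0.0095 m and horizontal distance between medium_cap and medium_crown below 0.0065 m and z of medium_cap in the frame of medium_crown between 0.0105 and 0.0175 m and horizontal distance between centre_cap and wok_burner below 0.0065 m and z of centre_cap in the frame of wok_burner between 0.0205 and 0.0275 m); the robot touches nothing.
It fails at once if the tape roll is shifted by more than 30 mm (distance of tape_roll from where it was at the start of the episode above 0.03 m).
It also fails if it takes over 125 s, if anything falls off the work surface, if the arm or the gripper's body presses on something with over 40 N, if the wrist force passes 120 N, or if a joint passes its speed limit or range.

## Working session

There is one attempt and no reset: what is moved stays moved. The work goes in short steps, Python scripts to look and compute and a tool call to move; the robot and the scene stay as the last step left them, time stands still between calls to the robot, and variables do not carry over. Pictures are saved under pics/ and viewed, at most 14 in all, crops included, and the job is handed in when it is done.

Besides the shell and the picture viewer there is one more tool, called after "Call:" as name(argument=value, ...) on one line, values as JSON. arm_command: Moves the arm, as the interface text tells. Its arguments: {"type":"object","properties":{"rows":{"type":"array","items":{"type":"array","items":{"type":"array","items":{"type":"number","minimum":-1,"maximum":1}}}}},"required":["rows"]}

```bash
ls; mkdir -p pics
python3 - <<'E'
from cell import *
import cv2,numpy as np
s=state();print(s)
for n in ["scene","side","wrist"]:
    c=get_calibration(n);print(n,c)
    p,d=read_camera(n);cv2.imwrite(f"pics/{n}0.png",p[:,:,::-1]);np.save(f"pics/{n}0.npy",d)
E
```

```text
pics
{'t': 0.0, 'joints': array([ 1.15042220e+00,  4.91547371e-01,  1.55943980e+00,  2.89402928e-05,
        1.09166382e+00, -1.05605354e-01]), 'qvel': array([ 0.00098263,  0.00057307, -0.00092817,  0.00124742,  0.00044634,
       -0.00020609]), 'tau': array([ 5.24803236e-04, -6.12646580e+01, -2.58162940e+01,  6.92342059e-02,
        4.83626628e-02, -9.22169784e-05]), 'eef_pos': array([193.46539054, 594.27216779, 404.17252631]), 'tcp_rot': array([-3.14054291e+00, -1.37083217e-04,  2.82681045e+00]), 'ft_force': array([ 0.17655114,  0.42037471, -0.28075379]), 'moment': array([ 0.04057818,  0.0436732 , -0.02240363]), 'grip_force': 0.0, 'opening': 1.0034675403757403}
scene {'camera_matrix': array([[442.06605451,   0.        , 320.77792232],
       [  0.        , 442.06605451, 249.00868278],
       [  0.        ,   0.        ,   1.        ]]), 'D': array([-0.1113074,  0.       ,  0.       ,  0.       ,  0.       ]), 'position': array([ 984.48976702, -720.26206294,  933.21006092]), 'orientation': array([ 0.68895295, -0.01109003,  0.69410902])}
side {'camera_matrix': array([[464.59160167,  
[... 251 characters left out ...]
172377 ,  765.2625632 ]), 'orientation': array([ 0.74357682,  0.01478625, -0.68468546])}
wrist {'camera_matrix': array([[406.84837555,   0.        , 317.93008567],
       [  0.        , 406.84837555, 236.23627489],
       [  0.        ,   0.        ,   1.        ]]), 'D': array([-0.04065183,  0.        ,  0.        ,  0.        ,  0.        ]), 'hand_eye': array([[-1.47747259e-03,  9.66227984e-01,  2.57684498e-01,
         7.17023777e+01],
       [ 9.99998903e-01,  1.40051014e-03,  4.82213246e-04,
        -5.56189394e-01],
       [ 1.05038180e-04,  2.57684928e-01, -9.66228993e-01,
         1.85597985e+01],
       [ 0.00000000e+00,  0.00000000e+00,  0.00000000e+00,
         1.00000000e+00]])}
```

View pics/scene0.png

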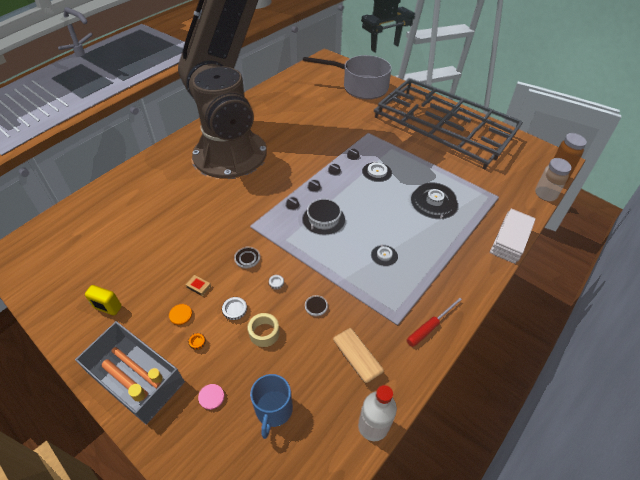

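View pics/side0.png

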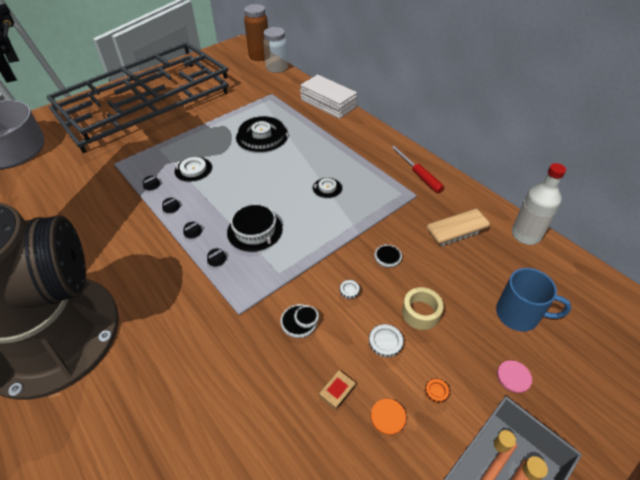

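Candidates, by scene pixel:
- **Small crown:** aluminium ring (276,283). The orange look-alike is at (197,341).
- **Medium crown:** aluminium ring (234,308). The tape roll (263,330) could be confused with it.
- **Cap stack:** (247,258).
- **Centre cap:** black disc (316,305). The orange (180,315) and pink (211,397) discs are not meant.
- **Cups:** medium (376,171), small (384,254), wok column (435,198). The complete burner is at (323,215).

Next I measure these in both views.

```bash
cat > h.py <<'E'
import numpy as np,cv2
from scipy.spatial.transform import Rotation as R
from cell import *
def cam(n,s=None):
    c=get_calibration(n);K=c["camera_matrix"];D=c["D"]
    if n=="wrist":
        H=c["hand_eye"];Rt=R.from_euler("xyz",s["tcp_rot"]).as_matrix()
        return K,D,Rt@H[:3,:3],Rt@H[:3,3]+s["eef_pos"]
    return K,D,R.from_euler("xyz",c["orientation"]).as_matrix(),np.array(c["position"])
def cast(C,uv,z):
    K,D,Rc,p=C
    q=cv2.undistortPoints(np.array(uv,float).reshape(-1,1,2),K,D)[:,0]
    d=np.c_[q[:,0],-q[:,1],-np.ones(len(q))]@Rc.T
    return p+d*((z-p[2])/d[:,2])[:,None]
def proj(C,P):
    K,D,Rc,p=C
    q=(np.atleast_2d(P)-p)@Rc; q=q*[1,-1,-1]
    return cv2.projectPoints(q,np.zeros(3),np.zeros(3),K,D)[0][:,0]
def rect(C,img,c,z,half=60,s=4):
    "metric top view of the plane z round c, s px per mm; rows: +x up, cols: +y left"
    n=int(2*half*s); g=np.mgrid[0:n,0:n]
    P=np.stack([c[0]+half-g[0]/s,c[1]+half-g[1]/s,np.full((n,n),float(z))],-1).reshape(-1,3)
    m=proj(C,P).reshape(n,n,2).astype(np.float32)
    return cv2.remap(img,m[...,0],m[...,1],cv2.INTER_LINEAR)
E
python3 - <<'E'
from h import *
T={"small_crown":((276,281),(350,287),20),"medium_crown":((234,306),(386,338),20),"centre_cap":((316,304),(388,254),13),
"medium_cap":((247,258),(300,320),13),"small_cap":((247,257),(306,315),26),"small_burner":((384,252),(327,184),22),"medium_burner":((377,168),(193,165),22),"wok":((435,195),(262,128),38),"tape":((263,326),(423,304),36)}
A,B=cam("scene"),cam("side")
for k,(a,b,z) in T.items(): print(k,cast(A,a,z)[0].round(),cast(B,b,z)[0].round())
C=cam("wrist",state())
for P in [(400,0,13)]: print(C[3].round())
E
```

```text
small_crown [ 492. -289.   20.] [ 489. -288.   20.]
medium_crown [ 465. -410.   20.] [ 465. -410.   20.]
centre_cap [ 610. -273.   13.] [ 609. -273.   13.]
medium_cap [ 378. -282.   13.] [ 372. -280.   13.]
small_cap [ 384. -285.   26.] [ 383. -285.   26.]
small_burner [647. -36.  22.] [644. -36.  22.]
medium_burner [435. 234.  22.] [435. 232.  22.]
wok [646. 231.  38.] [642. 228.  38.]
tape [ 565. -409.   36.] [ 559. -409.   36.]
[125. 616. 386.]
```

View pics/wrist0.png

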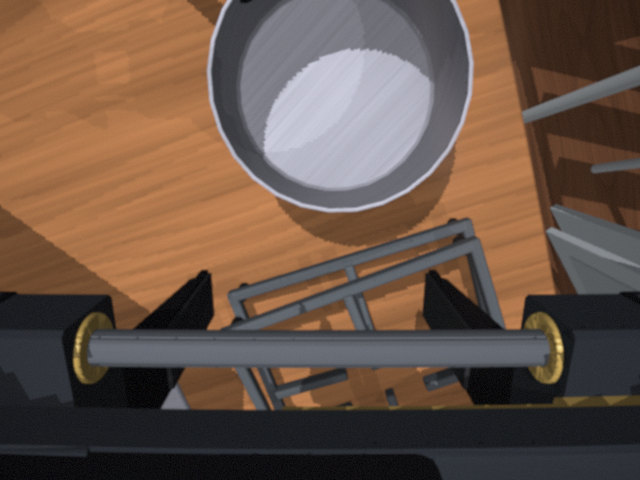

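Call:
arm_command(rows=[[[-0.9, -0.6, 0, 0, 0, -0.05, 1], [-0.9, -0.6, 0, 0, 0, -0.05, 1], [-0.9, -0.6, 0, 0, 0, -0.05, 1], [-0.9, -0.6, 0, 0, 0, -0.05, 1], [-0.9, -0.6, 0, 0, 0, -0.05, 1]]])

```text
t: 0.57
eef_pos: [296.9, 463.0, 404.7]
tcp_rot: [-3.14, 0.0, 3.138]
ft_force: [0.0, -0.0, 0.0]
opening: 0.999
grip_force: 0.0
```

Call:
arm_command(rows=[[[-0.867, -1, 0, 0, 0, 0, 1], [-0.867, -1, 0, 0, 0, 0, 1], [-0.867, -1, 0, 0, 0, 0, 1], [-0.867, -1, 0, 0, 0, 0, 1], [-0.867, -1, 0, 0, 0, 0, 1]]])

```text
t: 0.98
eef_pos: [425.3, 314.8, 404.7]
tcp_rot: [-3.142, 0.0, 3.14]
ft_force: [-0.1, -0.2, 0.4]
opening: 1.003
grip_force: 0.0
```

Call:
arm_command(rows=[[[-0.6, -1, 0, 0, 0, 0, 1], [-0.6, -1, 0, 0, 0, 0, 1], [-0.6, -1, 0, 0, 0, 0, 1], [-0.6, -1, 0, 0, 0, 0, 1], [-0.6, -1, 0, 0, 0, 0, 1], [-0.6, -1, 0, 0, 0, 0, 1], [-0.6, -1, 0, 0, 0, 0, 1]]])

```text
t: 1.57
eef_pos: [513.7, 166.9, 404.5]
tcp_rot: [3.141, -0.001, 3.14]
ft_force: [0.7, 0.2, 0.2]
opening: 0.998
grip_force: 0.0
```

```bash
cat >> h.py <<'E'
import pickle
def snap(tag):
    s=state();p,d=read_camera("wrist");pickle.dump((s,p,d),open(f"pics/{tag}.pkl","wb"));cv2.imwrite(f"pics/{tag}.png",p[:,:,::-1])
    print(s["t"],s["eef_pos"].round(1),s["joints"].round(2))
def load(tag):
    s,p,d=pickle.load(open(f"pics/{tag}.pkl","rb"));return cam("wrist",s),p,d
E
python3 -c "
from h import *
snap('w1')"
```

```text
1.5667 [513.7 166.9 404.5] [ 0.19  0.37  1.77  0.    1.   -1.38]
```

Call:
arm_command(rows=[[[-0.84, -0.45, 0, 0, 0, 0, 1], [-0.84, -0.45, 0, 0, 0, 0, 1], [-0.84, -0.45, 0, 0, 0, 0, 1], [-0.84, -0.45, 0, 0, 0, 0, 1], [-0.84, -0.45, 0, 0, 0, 0, 1], [-0.84, -0.45, 0, 0, 0, 0, 1]]])

```text
t: 2.12
eef_pos: [639.6, 100.6, 404.0]
tcp_rot: [3.141, -0.001, -3.141]
ft_force: [0.2, -0.9, -0.4]
opening: 0.999
grip_force: 0.0
```

```bash
python3 -c "
from h import *
snap('w2')"
```

```text
2.1167 [639.6 100.6 404. ] [ 0.05  0.52  1.5   0.    1.12 -1.52]
```

Call:
arm_command(rows=[[[0.2, -1, 0, 0, 0, 0, 1], [0.2, -1, 0, 0, 0, 0, 1], [0.2, -1, 0, 0, 0, 0, 1], [0.2, -1, 0, 0, 0, 0, 1], [0.2, -1, 0, 0, 0, 0, 1]]])

```text
t: 2.58
eef_pos: [608.0, -53.1, 405.3]
tcp_rot: [-3.141, -0.0, 3.139]
ft_force: [-0.6, -0.1, 0.2]
opening: 0.999
grip_force: 0.0
```

Call:
arm_command(rows=[[[0.2, -1, 0, 0, 0, 0, 1], [0.2, -1, 0, 0, 0, 0, 1], [0.2, -1, 0, 0, 0, 0, 1], [0.2, -1, 0, 0, 0, 0, 1], [0.2, -1, 0, 0, 0, 0, 1]]])

```text
t: 3.0
eef_pos: [578.5, -203.0, 405.1]
tcp_rot: [-3.141, 0.0, 3.139]
ft_force: [0.3, 0.2, 0.5]
opening: 1.003
grip_force: 0.0
```

Call:
arm_command(rows=[[[0.3, -0.85, 0, 0, 0, 0, 1], [0.3, -0.85, 0, 0, 0, 0, 1], [0.3, -0.85, 0, 0, 0, 0, 1], [0.3, -0.85, 0, 0, 0, 0, 1], [0.3, -0.85, 0, 0, 0, 0, 1], [0.3, -0.85, 0, 0, 0, 0, 1]]])

```text
t: 3.5
eef_pos: [534.8, -326.7, 404.9]
tcp_rot: [3.141, 0.0, 3.141]
ft_force: [0.2, 0.0, -0.4]
opening: 0.995
grip_force: 0.0
```

Run:
```python
from h import *
snap('w3')
a=[load(t)[1] for t in('w1','w2','w3')]
cv2.imwrite('pics/m1.png',cv2.resize(np.vstack([np.hstack([a[0][:320],a[1][:320]]),np.hstack([a[2][:320],a[2][:320]*0])]),(800,400))[:,:,::-1])
```

```text
3.5 [ 534.8 -326.7  404.9] [-0.65  0.49  1.55  0.    1.09 -2.22]
```

View pics/m1.png

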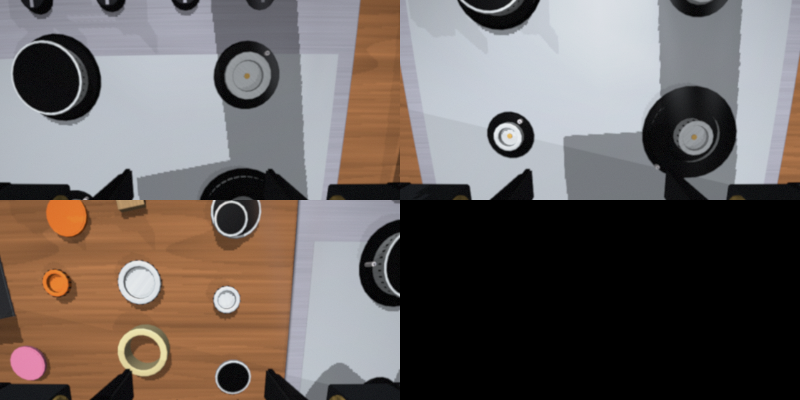

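The montage shows the medium cup at w1 (395,120), the small cup at w2 (174,216) and the wok column at w2 (469,218). In w3 the stack is at (375,25), the medium crown at (223,130), the small crown at (363,160), the centre cap at (373,283) and the tape roll at (228,243). Next I fit circles of the known radii in metric top views.

```bash
cat >> h.py <<'E'
def circ(tag,g,z,r,half=None,it=3):
    C,p,d=load(tag); gray=cv2.cvtColor(p,cv2.COLOR_RGB2GRAY); g=np.array(g,float); half=half or r+14
    for _ in range(it):
        w=cv2.GaussianBlur(rect(C,gray,g,z,half),(0,0),2.)
        h=cv2.HoughCircles(w,cv2.HOUGH_GRADIENT_ALT if 0 else cv2.HOUGH_GRADIENT,1,5,param1=60,param2=8,minRadius=int(4*(r-1.2)),maxRadius=int(4*(r+1.2)))
        if h is None: return None,w
        x,y,rr=h[0][0]; g=np.array([g[0]+half-y/4,g[1]+half-x/4])
    return g,rr/4,w
E
python3 - <<'E'
from h import *
L=[("medium_burner outer","w1",(435,233),22,32),("medium bore","w1",(435,233),22,21),("small_b outer","w2",(645,-36),22,21),("small bore","w2",(645,-36),22,14),
("wok col","w2",(644,230),38,25),("wok bore","w2",(644,230),38,18),("smallcrown","w3",(490,-288),20,19),("sc bore","w3",(490,-288),20,13),("medcrown","w3",(465,-410),20,30),("mc bore","w3",(465,-410),20,22),
("centre","w3",(610,-273),13,28),("medcap","w3",(375,-281),13,34),("smallcap","w3",(383,-285),26,22)]
t=[]
for n,*a in L:
    o=circ(*a)
    print(n,a[1],None if o[0] is None else (o[0].round(1),o[1]))
    w=cv2.cvtColor(o[-1],cv2.COLOR_GRAY2BGR)
    if o[0] is not None: cv2.circle(w,(w.shape[0]//2,)*2,int(4*o[1]),(0,0,255),1)
    t.append(cv2.resize(w,(150,150)))
t+=[t[0]*0]*(15-len(t))
cv2.imwrite("pics/c1.png",np.vstack([np.hstack(t[i:i+5]) for i in (0,5,10)]))
E
```

```text
medium_burner outer (435, 233) (array([435.6, 234.1]), np.float32(31.925))
medium bore (435, 233) (array([435.9, 234.1]), np.float32(21.575))
small_b outer (645, -36) (array([647.6, -34.4]), np.float32(20.925))
small bore (645, -36) (array([647.6, -34.4]), np.float32(14.125))
wok col (644, 230) (array([645.6, 236.6]), np.float32(24.45))
wok bore (644, 230) (array([645.9, 235.9]), np.float32(18.525))
smallcrown (490, -288) (array([ 489.6, -287.6]), np.float32(18.275))
sc bore (490, -288) (array([ 489.9, -287.9]), np.float32(13.575))
medcrown (465, -410) (array([ 465.9, -411.4]), np.float32(29.35))
mc bore (465, -410) (array([ 465.9, -410.9]), np.float32(22.45))
centre (610, -273) (array([ 610.6, -273.9]), np.float32(27.975))
medcap (375, -281) (array([ 372.9, -276.9]), np.float32(33.4))
smallcap (383, -285) (array([ 384.9, -285.4]), np.float32(22.025))
```

View pics/c1.png

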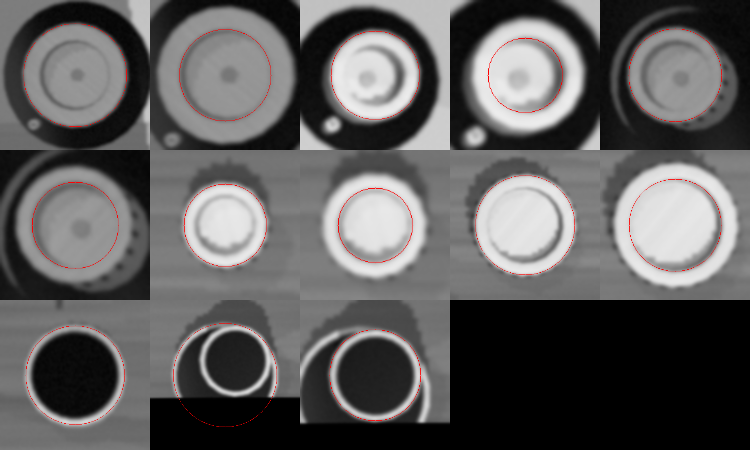

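All fits are tight. The order will be small crown, small cap, medium crown, medium cap, centre cap. I start with the small crown at (489.8,-287.8).

Call:
arm_command(rows=[[[0.3, 0.259, 0.5, 0, 0, 0, 1], [0.3, 0.259, 1, 0, 0, 0, 1], [0.3, 0.259, 1, 0, 0, 0, 1], [0.3, 0.259, 1, 0, 0, 0, 1], [0.3, 0.259, 1, 0, 0, 0, 1], [0.3, 0.259, 1, 0, 0, 0, 1], [0.3, 0.259, 1, 0, 0, 0, 1], [0.3, 0.259, 1, 0, 0, 0, 1]]])

```text
t: 4.22
eef_pos: [490.7, -289.4, 257.1]
tcp_rot: [-3.139, 0.003, -3.141]
ft_force: [0.7, 0.1, 0.6]
opening: 1.002
grip_force: 0.0
```

Run:
```python
from h import *
snap('w4')
for a in [((489.8,-287.8),20,19),((489.8,-287.8),20,13),((372.9,-276.9),13,34),((384.9,-285.4),26,22)]:
    o=circ('w4',*a);print(o[0],o[1] if o[0] is not None else '')
```

```text
4.2167 [ 490.7 -289.4  257.1] [-0.65  0.6   1.84  0.    0.7  -2.22]
[ 490.175 -287.925] 18.375
[ 489.425 -287.925] 13.475
[ 372.275 -277.275] 33.725
[ 384.775 -285.775] 21.75
```

View pics/w4.png

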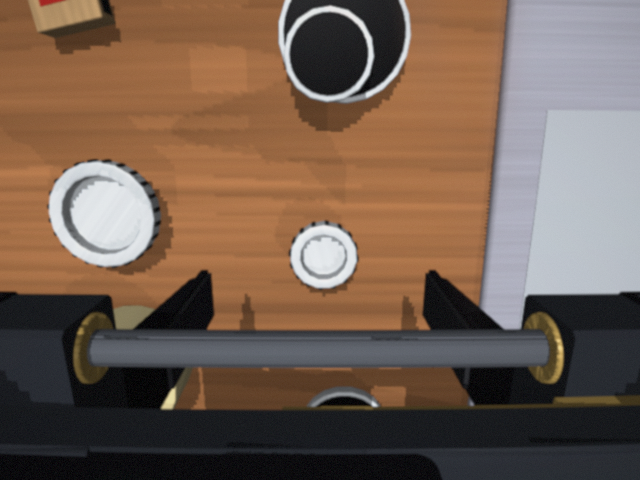

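The crop confirms the choice: the aluminium ring at (323,256) is the small crown, centred between the fingers. I descend and grip it.

Call:
arm_command(rows=[[[0, 0, 0.2, 0, 0, 0, 1], [0, 0, 0.37, 0, 0, 0, 1], [0, 0, 0.37, 0, 0, 0, 1], [0, 0, 0.37, 0, 0, 0, 1], [0, 0, 0.37, 0, 0, 0, 1]]])

```text
t: 4.68
eef_pos: [490.0, -289.7, 200.9]
tcp_rot: [-3.14, 0.002, 3.141]
ft_force: [0.7, 0.6, -0.4]
opening: 1.002
grip_force: 0.0
```

Call:
arm_command(rows=[[[0, 0, 0, 0, 0, 0, -1], [0, 0, 0, 0, 0, 0, -1], [0, 0, 0, 0, 0, 0, -1], [0, 0, 0, 0, 0, 0, -1], [0, 0, 0, 0, 0, 0, -1], [0, 0, 0, 0, 0, 0, -1], [0, 0, 0, 0, 0, 0, -1], [0, 0, 0, 0, 0, 0, -1], [0, 0, 0, 0, 0, 0, -1], [0, 0, 0, 0, 0, 0, -1]]])

```text
t: 5.52
eef_pos: [489.6, -289.3, 199.2]
tcp_rot: [3.141, -0.0, 3.141]
ft_force: [0.6, 0.6, 0.7]
opening: 0.396
grip_force: 30.0
```

Gripped at 37.6 mm. I lift and carry it, and cross-check the burner centres in the saved fixed-camera views.

Call:
arm_command(rows=[[[0, 0, -0.3, 0, 0, 0, -1], [0, 0, -0.6, 0, 0, 0, -1], [0, 0, -0.8, 0, 0, 0, -1], [0, 0, -0.8, 0, 0, 0, -1], [0, 0, -0.8, 0, 0, 0, -1]]])

```text
t: 5.93
eef_pos: [489.6, -289.3, 321.0]
tcp_rot: [-3.139, 0.003, 3.141]
ft_force: [-0.6, -0.7, -1.7]
opening: 0.395
grip_force: 30.0
```

Call:
arm_command(rows=[[[-0.527, 0.849, 0, 0, 0, 0, -1], [-0.527, 0.849, 0, 0, 0, 0, -1], [-0.527, 0.849, 0, 0, 0, 0, -1], [-0.527, 0.849, 0, 0, 0, 0, -1], [-0.527, 0.849, 0, 0, 0, 0, -1]]])

```text
t: 6.35
eef_pos: [570.3, -158.2, 317.3]
tcp_rot: [3.14, -0.002, -3.139]
ft_force: [0.7, 0.5, -0.1]
opening: 0.397
grip_force: 30.0
```

Call:
arm_command(rows=[[[-0.527, 0.849, 0, 0, 0, 0, -1], [-0.527, 0.849, 0, 0, 0, 0, -1], [-0.527, 0.849, 0, 0, 0, 0, -1], [-0.527, 0.849, 0, 0, 0, 0, -1], [-0.527, 0.849, 0, 0, 0, 0, -1], [-0.527, 0.849, 0, 0, 0, 0, -1], [-0.527, 0.849, 0, 0, 0, 0, -1]]])

```text
t: 6.93
eef_pos: [647.3, -35.5, 317.8]
tcp_rot: [3.141, -0.002, 3.141]
ft_force: [-0.2, -0.0, -0.5]
opening: 0.396
grip_force: 30.0
```

Run:
```python
from h import *
print(state()["eef_pos"].round(1),state()["opening"])
import h
for n in("scene","side"):
    p=cv2.imread(f"pics/{n}0.png")[:,:,::-1].copy()
    h.load=lambda t:(cam(n),p,None)
    for m,g,z,r in [("small",(647,-35),22,21),("med",(435,234),22,32),("wok",(645,233),38,25),("scrown",(490,-288),20,19),("mcrown",(466,-411),20,30),("ccap",(610,-274),13,28),("mcap",(372,-277),13,34),("scap",(385,-285),26,22)]:
        o=circ(n,g,z,r);print(n,m,o[0],o[1] if o[0] is not None else '')
```

```text
[647.3 -35.5 317.8] 0.39596515173497543
scene small [649.125 -35.875] 21.3
scene med [436.875 233.625] 30.9
scene wok [646.625 235.375] 25.025
scene scrown [ 490.375 -288.875] 18.75
scene mcrown [ 466.375 -411.875] 29.475
scene ccap [ 607.625 -276.375] 27.675
scene mcap [ 374.875 -272.875] 34.85
scene scap [ 375.875 -290.375] 21.75
side small [644.125 -36.375] 21.85
side med [433.625 233.625] 31.75
side wok [640.125 232.875] 24.725
side scrown [ 486.625 -288.125] 18.15
side mcrown [ 463.625 -411.125] 29.475
side ccap [ 607.625 -269.125] 27.375
side mcap [ 372.375 -280.375] 33.425
side scap [ 381.875 -285.875] 22.85
```

Call:
arm_command(rows=[[[0, 0, 0.25, 0, 0, 0, -1], [0, 0, 0.5, 0, 0, 0, -1], [0, 0, 0.56, 0, 0, 0, -1], [0, 0, 0.6, 0, 0, 0, -1], [0, 0, 0.64, 0, 0, 0, -1], [0, 0, 0.67, 0, 0, 0, -1], [0, 0, 0.69, 0, 0, 0, -1], [0, 0, 0.69, 0, 0, 0, -1], [0, 0, 0.69, 0, 0, 0, -1]]])

```text
t: 7.68
eef_pos: [648.0, -34.7, 216.5]
tcp_rot: [-3.142, 0.001, 3.141]
ft_force: [0.0, 0.5, -0.6]
opening: 0.392
grip_force: 30.0
```

Call:
arm_command(rows=[[[0, 0, 0.012, 0, 0, 0, -1], [0, 0, 0.012, 0, 0, 0, -1], [0, 0, 0.012, 0, 0, 0, 0.2], [0, 0, 0.012, 0, 0, 0, 0.2], [0, 0, 0.012, 0, 0, 0, 0.2], [0, 0, 0.012, 0, 0, 0, 0.2]]])

```text
t: 8.18
eef_pos: [647.9, -34.7, 214.0]
tcp_rot: [3.142, 0.0, 3.141]
ft_force: [0.7, -0.0, -0.7]
opening: 0.585
grip_force: 0.0
```

Call:
arm_command(rows=[[[0, 0, -0.1, 0, 0, 0, 0.4], [0, 0, -0.4, 0, 0, 0, 1], [0, 0, -0.7, 0, 0, 0, 1], [0.3, 0, -1, 0, 0, 0, 1], [0.6, 0, -1, 0, 0, 0, 1], [0.8, -0.4, -1, 0, 0, 0, 1], [0.8, -0.6, -1, 0, 0, 0, 1], [0.8, -0.6, -1, 0, 0, 0, 1], [0.8, -0.6, -1, 0, 0, 0, 1]]])

```text
t: 8.93
eef_pos: [526.2, -127.6, 364.8]
tcp_rot: [-3.141, 0.001, 3.138]
ft_force: [0.4, -0.1, -0.2]
opening: 0.997
grip_force: 0.0
```

Run:
```python
from h import *
p,d=read_camera("side");C=cam("side")
w=rect(C,p,(647,-35),34,50,6);cv2.imwrite("pics/p1.png",w[:,:,::-1])
print(state()["eef_pos"])
import h
h.load=lambda t:(C,p,d)
print(circ("x",(647,-35),34,19)[:2])
```

```text
[ 527.02706433 -126.27595466  364.46987204]
(None, array([[ 29,  29,  29, ..., 104, 104, 104],
       [ 29,  29,  29, ..., 104, 104, 104],
       [ 29,  29,  29, ..., 104, 104, 104],
       ...,
       [124, 124, 124, ...,  14,  14,  14],
       [124, 124, 124, ...,  13,  13,  14],
       [124, 124, 124, ...,  13,  13,  13]], shape=(264, 264), dtype=uint8))
```

View pics/p1.png

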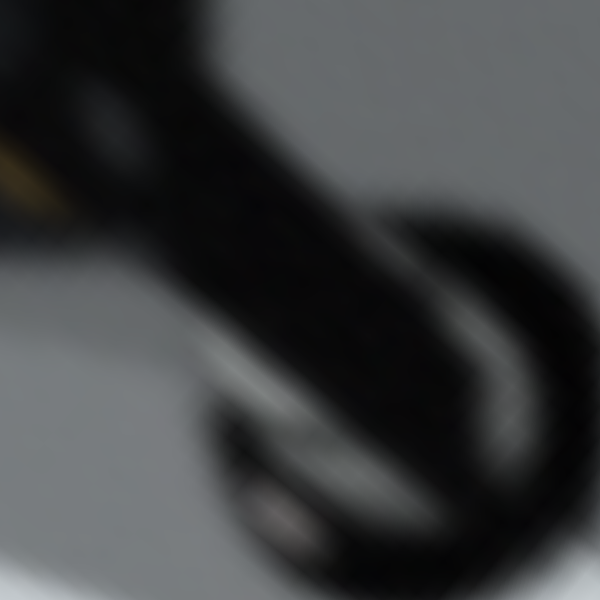

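The arm hides the small crown in that view, so I check it later. Next is the small cap at (384.8,-285.7).

Call:
arm_command(rows=[[[0.948, -0.8, 0, 0, 0, 0, 1], [0.948, -0.8, 0, 0, 0, 0, 1], [0.948, -0.8, 0, 0, 0, 0, 1], [0.948, -0.8, 0, 0, 0, 0, 1], [0.948, -0.8, 0, 0, 0, 0, 1]]])

```text
t: 9.4
eef_pos: [383.4, -245.6, 363.8]
tcp_rot: [3.141, -0.001, 3.141]
ft_force: [0.8, -0.4, -0.5]
opening: 0.999
grip_force: 0.0
```

Call:
arm_command(rows=[[[0, -0.263, 0.2, 0, 0, 0, 1], [0, -0.263, 0.5, 0, 0, 0, 1], [0, -0.263, 0.72, 0, 0, 0, 1], [0, -0.263, 0.72, 0, 0, 0, 1], [0, -0.263, 0.72, 0, 0, 0, 1], [0, -0.263, 0.72, 0, 0, 0, 1]]])

```text
t: 9.9
eef_pos: [386.2, -283.8, 257.4]
tcp_rot: [-3.141, 0.001, -3.141]
ft_force: [-0.8, -0.3, 0.1]
opening: 0.996
grip_force: 0.0
```

Run:
```python
from h import *
snap('w5')
for a in [((372.5,-277),13,34),((384.8,-285.7),26,22)]:
    o=circ('w5',*a);print(o[0],o[1] if o[0] is not None else '')
p,d=read_camera("side");cv2.imwrite("pics/side1.png",p[100:260,120:420,::-1])
cv2.imwrite("pics/p2.png",cv2.resize(np.hstack([p[130:250,260:420],load('w5')[1][160:400,160:480][::2,::2]]),None,fx=2.5,fy=2.5)[:,:,::-1])
```

```text
9.9 [ 386.2 -283.8  257.4] [-0.77  0.51  2.06  0.    0.57 -2.34]
[ 372.875 -277.875] 34.0
[ 385.175 -285.825] 22.025
```

View pics/p2.png

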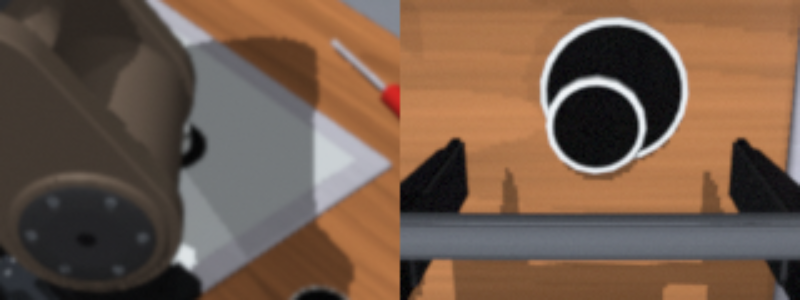

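The small cap overlaps the lower left of the medium cap and sits centred between the fingers. I correct 2 mm, descend so the tips stay about 3 mm above the medium cap, and grip.

Call:
arm_command(rows=[[[0.003, -0.01, 0.15, 0, 0, 0, 1], [0.003, -0.01, 0.28, 0, 0, 0, 1], [0.003, -0.01, 0.335, 0, 0, 0, 1], [0.003, -0.01, 0.335, 0, 0, 0, 1], [0.003, -0.01, 0.335, 0, 0, 0, 1], [0.003, -0.01, 0.335, 0, 0, 0, 1]]])

```text
t: 10.5
eef_pos: [385.3, -285.6, 207.0]
tcp_rot: [-3.14, 0.001, 3.141]
ft_force: [-0.7, 0.0, -0.4]
opening: 0.996
grip_force: 0.0
```

Call:
arm_command(rows=[[[0, 0, 0, 0, 0, 0, -1], [0, 0, 0, 0, 0, 0, -1], [0, 0, 0, 0, 0, 0, -1], [0, 0, 0, 0, 0, 0, -1], [0, 0, 0, 0, 0, 0, -1], [0, 0, 0, 0, 0, 0, -1], [0, 0, 0, 0, 0, 0, -1], [0, 0, 0, 0, 0, 0, -1], [0, 0, 0, 0, 0, 0, -1], [0, 0, 0, 0, 0, 0, -1]]])

```text
t: 11.33
eef_pos: [385.0, -285.5, 205.6]
tcp_rot: [3.141, -0.0, 3.141]
ft_force: [0.1, -0.8, -0.3]
opening: 0.451
grip_force: 30.0
```

Call:
arm_command(rows=[[[0, 0, -0.1, 0, 0, 0, -1], [0, 0, -0.25, 0, 0, 0, -1], [0, 0, -0.4, 0, 0, 0, -1], [0, 0, -0.6, 0, 0, 0, -1], [0, 0, -0.8, 0, 0, 0, -1], [0, 0, -0.8, 0, 0, 0, -1], [0, 0, -0.8, 0, 0, 0, -1], [0, 0, -0.8, 0, 0, 0, -1]]])

```text
t: 12.0
eef_pos: [384.8, -285.3, 325.1]
tcp_rot: [3.141, -0.0, 3.141]
ft_force: [0.3, 0.2, -1.5]
opening: 0.45
grip_force: 30.0
```

Run:
```python
from h import *
snap('w6'); print(state()['opening'])
o=circ('w6',(372.8,-277.5),13,34);print(o[0],o[1])
```

```text
12.0 [ 384.8 -285.3  325.1] [-0.78  0.4   2.    0.    0.75 -2.35]
0.4513360091209487
[ 372.675 -277.375] 34.025
```

View pics/w6.png

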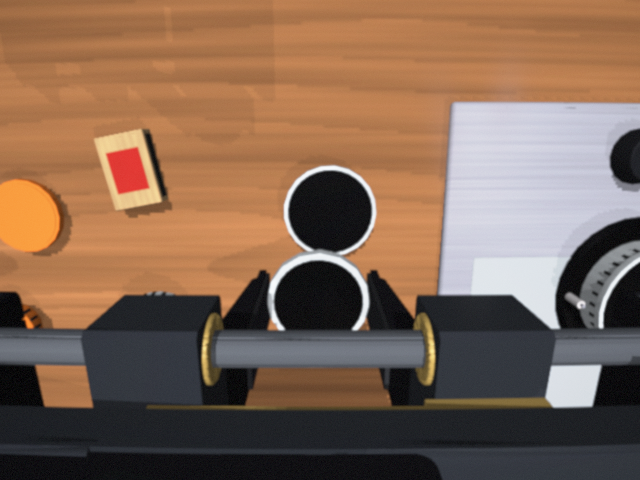

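The small cap is held at (319,298), and the medium cap at (330,210) has not moved. I carry it towards the small burner and check the crown in the scene view on the way.

Call:
arm_command(rows=[[[-0.877, 0.835, 0, 0, 0, 0, -1], [-0.877, 0.835, 0, 0, 0, 0, -1], [-0.877, 0.835, 0, 0, 0, 0, -1], [-0.877, 0.835, 0, 0, 0, 0, -1], [-0.877, 0.835, 0, 0, 0, 0, -1]]])

```text
t: 12.47
eef_pos: [519.2, -157.3, 324.1]
tcp_rot: [3.14, -0.001, -3.14]
ft_force: [-0.0, -0.3, -0.4]
opening: 0.451
grip_force: 30.0
```

Run:
```python
from h import *
import h
a=[]
for n in("scene","side"):
    p,d=read_camera(n);C=cam(n)
    u,v=proj(C,(648,-35,34))[0].astype(int)
    a.append(cv2.resize(p[v-30:v+30,u-40:u+40],(400,300),interpolation=cv2.INTER_CUBIC))
    h.load=lambda t:(C,p,d)
    o=circ(n,(648,-35),34,19);print(n,o[0],o[1] if o[0] is not None else '', "depth z at ring:")
    for dx,dy in((16,0),(-16,0),(0,16),(0,-16)):
        q=proj(C,(648+dx,-35+dy,34))[0];e=d[int(round(q[1])),int(round(q[0]))]
        P=cast(C,q,0)[0];r=P-C[3];f=-(C[2].T@r)[2];print((C[3]+r*e/f).round(1))
cv2.imwrite("pics/p3.png",np.hstack(a)[:,:,::-1])
```

```text
scene None  depth z at ring:
[664.2 -35.4  34.5]
[631.3 -33.6  32.2]
[ 984.5 -720.3  933.2]
[648.1 -51.1  34.2]
side None  depth z at ring:
[ 500.8 -219.8  252.3]
[ 493.  -202.3  231.5]
[ 495.1 -202.   244.7]
[ 489.  -231.8  253.2]
```

View pics/p3.png

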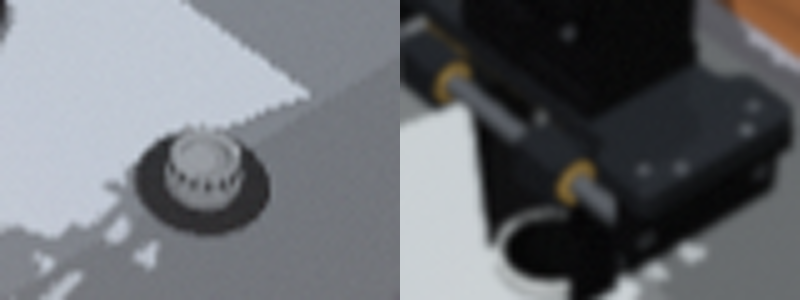

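Crown seated and level (ring top about 34 mm). I place the small cap.

Call:
arm_command(rows=[[[-0.877, 0.835, 0, 0, 0, 0, -1], [-0.877, 0.835, 0, 0, 0, 0, -1], [-0.877, 0.835, 0, 0, 0, 0, -1], [-0.877, 0.835, 0, 0, 0, 0, -1], [-0.877, 0.835, 0, 0, 0, 0, -1], [-0.877, 0.835, 0, 0, 0, 0, -1], [-0.877, 0.835, 0, 0, 0, 0, -1], [-0.877, 0.835, 0, 0, 0, 0, -1]]])

```text
t: 13.23
eef_pos: [647.4, -36.5, 324.7]
tcp_rot: [3.141, -0.002, 3.14]
ft_force: [-0.5, -0.4, -0.5]
opening: 0.449
grip_force: 30.0
```

Call:
arm_command(rows=[[[0, 0, 0.25, 0, 0, 0, -1], [0, 0, 0.5, 0, 0, 0, -1], [0, 0, 0.56, 0, 0, 0, -1], [0, 0, 0.6, 0, 0, 0, -1], [0, 0, 0.64, 0, 0, 0, -1], [0, 0, 0.67, 0, 0, 0, -1], [0, 0, 0.69, 0, 0, 0, -1], [0, 0, 0.69, 0, 0, 0, -1], [0, 0, 0.69, 0, 0, 0, -1]]])

```text
t: 13.98
eef_pos: [648.4, -35.2, 223.0]
tcp_rot: [-3.142, 0.001, 3.141]
ft_force: [1.3, 0.6, -0.9]
opening: 0.451
grip_force: 30.0
```

Call:
arm_command(rows=[[[0, 0, 0.01, 0, 0, 0, -1], [0, 0, 0.01, 0, 0, 0, -1], [0, 0, 0.01, 0, 0, 0, 0.3], [0, 0, 0.01, 0, 0, 0, 0.3], [0, 0, 0.01, 0, 0, 0, 0.3], [0, 0, 0.01, 0, 0, 0, 0.3]]])

```text
t: 14.48
eef_pos: [648.3, -35.2, 220.8]
tcp_rot: [3.142, 0.0, 3.141]
ft_force: [-0.3, 0.8, 0.4]
opening: 0.636
grip_force: 0.0
```

Call:
arm_command(rows=[[[0, 0, -0.1, 0, 0, 0, 0.5], [0, 0, -0.4, 0, 0, 0, 1], [0, 0, -0.7, 0, 0, 0, 1], [0.2, -0.2, -0.9, 0, 0, 0, 1], [0.4, -0.5, -0.9, 0, 0, 0, 1], [0.6, -0.75, -0.9, 0, 0, 0, 1], [0.7, -1, -0.9, 0, 0, 0, 1], [0.7, -1, -0.9, 0, 0, 0, 1]]])

```text
t: 15.15
eef_pos: [541.3, -187.1, 356.4]
tcp_rot: [-3.141, 0.001, 3.14]
ft_force: [0.5, -1.2, -0.1]
opening: 1.001
grip_force: 0.0
```

Call:
arm_command(rows=[[[0.51, -0.8, 0, 0, 0, 0, 1], [0.51, -0.8, 0, 0, 0, 0, 1], [0.51, -0.8, 0, 0, 0, 0, 1], [0.51, -0.8, 0, 0, 0, 0, 1], [0.51, -0.8, 0, 0, 0, 0, 1]]])

```text
t: 15.57
eef_pos: [464.8, -308.0, 355.8]
tcp_rot: [-3.141, 0.0, 3.137]
ft_force: [0.7, 1.5, 0.4]
opening: 1.002
grip_force: 0.0
```

Call:
arm_command(rows=[[[0, -0.7, 0, 0, 0, 0, 1], [0, -0.7, 0, 0, 0, 0, 1], [0, -0.7, 0.2, 0, 0, 0, 1], [0, -0.7, 0.4, 0, 0, 0, 1], [0, -0.7, 0.6, 0, 0, 0, 1], [0, -0.7, 0.6, 0, 0, 0, 1], [0, -0.7, 0.6, 0, 0, 0, 1]]])

```text
t: 16.15
eef_pos: [467.1, -409.4, 265.0]
tcp_rot: [3.139, -0.002, -3.142]
ft_force: [0.3, -0.1, 0.3]
opening: 1.0
grip_force: 0.0
```

Run:
```python
from h import *
snap('w7')
for a in [((466,-411),20,30),((466,-411),20,22)]:
    o=circ('w7',*a);print(o[0],o[1] if o[0] is not None else '')
a=[]
for n in("scene","side"):
    p,d=read_camera(n);C=cam(n)
    u,v=proj(C,(648,-35,41))[0].astype(int)
    a.append(cv2.resize(p[v-30:v+30,u-40:u+40],(400,300),interpolation=cv2.INTER_CUBIC))
    for dx,dy in((16,0),(-16,0),(0,16),(0,-16)):
        q=proj(C,(648+dx,-35+dy,41))[0];e=d[int(round(q[1])),int(round(q[0]))]
        P=cast(C,q,0)[0];r=P-C[3];f=-(C[2].T@r)[2];print(n,(C[3]+r*e/f).round(1))
a.append(cv2.resize(load('w7')[1],(400,300)))
cv2.imwrite("pics/p4.png",np.vstack([np.hstack(a[:2]),np.hstack([a[2],a[2]*0])])[:,:,::-1])
```

```text
16.15 [ 467.1 -409.4  265. ] [-0.83  0.65  1.7   0.    0.8  -2.4 ]
[ 466.375 -410.875] 29.875
[ 466.375 -411.125] 22.5
scene [664.4 -35.8  42.1]
scene [632. -35.  41.]
scene [648.2 -19.5  41.6]
scene [648.1 -51.3  41.4]
side [ 358.4 -381.2  446. ]
side [ 350.9 -373.2  436.6]
side [ 357.  -367.3  438.2]
side [ 356.7 -382.2  438.6]
```

View pics/p4.png

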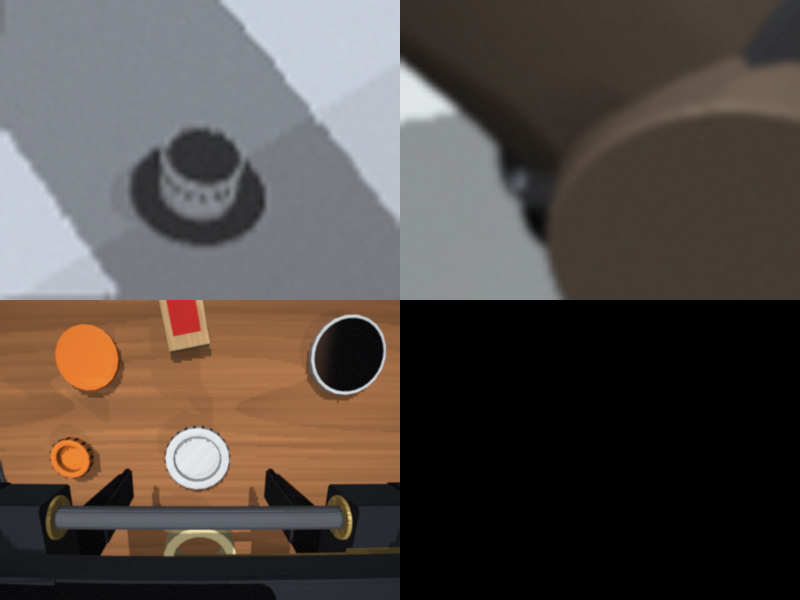

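The small crown and cap are home and level (top about 41.5 mm, expected 41). The medium crown is at wrist (392,315), centred between the fingers, so I grip it.

Call:
arm_command(rows=[[[0, -0.004, 0.2, 0, 0, 0, 1], [0, -0.004, 0.38, 0, 0, 0, 1], [0, -0.004, 0.435, 0, 0, 0, 1], [0, -0.004, 0.435, 0, 0, 0, 1], [0, -0.004, 0.435, 0, 0, 0, 1], [0, -0.004, 0.435, 0, 0, 0, -1], [0, -0.004, 0.435, 0, 0, 0, -1], [0, -0.004, 0.435, 0, 0, 0, -1], [0, -0.004, 0.435, 0, 0, 0, -1], [0, -0.004, 0.435, 0, 0, 0, -1]]])

```text
t: 17.13
eef_pos: [466.6, -410.7, 200.9]
tcp_rot: [-3.141, 0.0, 3.141]
ft_force: [-1.0, 0.6, 0.4]
opening: 0.707
grip_force: 0.0
```

Call:
arm_command(rows=[[[0, 0, 0, 0, 0, 0, -1], [0, 0, 0, 0, 0, 0, -1], [0, 0, 0, 0, 0, 0, -1], [0, 0, 0, 0, 0, 0, -1]]])

```text
t: 17.47
eef_pos: [466.6, -410.7, 200.6]
tcp_rot: [-3.142, 0.0, 3.141]
ft_force: [-1.2, 1.5, 4.4]
opening: 0.616
grip_force: 30.0
```

Call:
arm_command(rows=[[[0, 0, -0.25, 0, 0, 0, -1], [0, 0, -0.5, 0, 0, 0, -1], [0, 0, -0.8, 0, 0, 0, -1], [0, 0, -0.8, 0, 0, 0, -1], [0, 0, -0.8, 0, 0, 0, -1]]])

```text
t: 17.88
eef_pos: [466.6, -410.7, 322.7]
tcp_rot: [-3.138, 0.003, 3.141]
ft_force: [-1.1, 0.4, -1.6]
opening: 0.62
grip_force: 30.0
```

Call:
arm_command(rows=[[[-0.2, 1, 0, 0, 0, 0, -1], [-0.2, 1, 0, 0, 0, 0, -1], [-0.2, 1, 0, 0, 0, 0, -1], [-0.2, 1, 0, 0, 0, 0, -1]]])

```text
t: 18.22
eef_pos: [496.4, -257.8, 318.4]
tcp_rot: [3.139, -0.003, 3.141]
ft_force: [0.4, -0.9, -0.3]
opening: 0.617
grip_force: 30.0
```

Call:
arm_command(rows=[[[-0.2, 1, 0, 0, 0, 0, -1], [-0.2, 1, 0, 0, 0, 0, -1], [-0.2, 1, 0, 0, 0, 0, -1], [-0.2, 1, 0, 0, 0, 0, -1]]])

```text
t: 18.55
eef_pos: [526.5, -107.6, 318.6]
tcp_rot: [3.14, -0.003, -3.141]
ft_force: [-0.5, -0.5, -1.2]
opening: 0.618
grip_force: 30.0
```

Call:
arm_command(rows=[[[0.2, 1, 0, 0, 0, 0, -1], [0.2, 1, 0, 0, 0, 0, -1], [0.2, 1, 0, 0, 0, 0, -1], [0.2, 1, 0, 0, 0, 0, -1]]])

```text
t: 18.88
eef_pos: [495.4, 42.0, 318.6]
tcp_rot: [3.141, -0.004, -3.141]
ft_force: [0.6, -0.5, -0.8]
opening: 0.617
grip_force: 30.0
```

Call:
arm_command(rows=[[[0.2, 1, 0, 0, 0, 0, -1], [0.2, 1, 0, 0, 0, 0, -1], [0.2, 1, 0, 0, 0, 0, -1], [0.2, 1, 0, 0, 0, 0, -1], [0.2, 1, 0, 0, 0, 0, -1]]])

```text
t: 19.3
eef_pos: [465.4, 193.1, 318.8]
tcp_rot: [-3.142, -0.003, -3.138]
ft_force: [0.1, 0.5, -0.7]
opening: 0.619
grip_force: 30.0
```

Call:
arm_command(rows=[[[0.207, 0.298, 0, 0, 0, 0, -1], [0.207, 0.298, 0, 0, 0, 0, -1], [0.207, 0.298, 0, 0, 0, 0, -1], [0.207, 0.298, 0, 0, 0, 0, -1], [0.207, 0.298, 0, 0, 0, 0, -1]]])

```text
t: 19.72
eef_pos: [436.3, 233.4, 319.7]
tcp_rot: [-3.141, -0.001, 3.141]
ft_force: [-0.4, 0.8, -1.0]
opening: 0.621
grip_force: 30.0
```

Call:
arm_command(rows=[[[0.003, 0, 0.25, 0, 0, 0, -1], [0.003, 0, 0.5, 0, 0, 0, -1], [0.003, 0, 0.56, 0, 0, 0, -1], [0.003, 0, 0.6, 0, 0, 0, -1], [0.003, 0, 0.64, 0, 0, 0, -1], [0.003, 0, 0.67, 0, 0, 0, -1], [0.003, 0, 0.69, 0, 0, 0, -1], [0.003, 0, 0.69, 0, 0, 0, -1], [0.003, 0, 0.69, 0, 0, 0, -1], [0.003, 0, 0.69, 0, 0, 0, -1]]])

```text
t: 20.55
eef_pos: [435.5, 234.1, 217.6]
tcp_rot: [3.141, 0.001, 3.141]
ft_force: [-0.2, -0.2, -0.3]
opening: 0.616
grip_force: 30.0
```

Call:
arm_command(rows=[[[0, 0, 0.015, 0, 0, 0, -1], [0, 0, 0.015, 0, 0, 0, -1], [0, 0, 0.015, 0, 0, 0, 0.6], [0, 0, 0.015, 0, 0, 0, 0.6], [0, 0, 0.015, 0, 0, 0, 0.6], [0, 0, 0.015, 0, 0, 0, 0.6]]])

```text
t: 21.05
eef_pos: [435.5, 234.1, 214.8]
tcp_rot: [3.141, 0.0, 3.141]
ft_force: [0.2, 0.0, 0.0]
opening: 0.791
grip_force: 0.0
```

Call:
arm_command(rows=[[[0, 0, -0.1, 0, 0, 0, 0.8], [0, 0, -0.35, 0, 0, 0, 1], [-0.1, 0, -0.6, 0, 0, 0, 1], [-0.2, 0, -0.8, 0, 0, 0, 1], [-0.4, 0, -0.9, 0, 0, 0, 1], [-0.4, 0, -0.9, 0, 0, 0, 1], [-0.4, 0, -0.9, 0, 0, 0, 1]]])

```text
t: 21.63
eef_pos: [496.0, 233.8, 350.3]
tcp_rot: [3.141, 0.002, 3.14]
ft_force: [0.0, -0.1, -1.2]
opening: 1.004
grip_force: 0.0
```

```bash
cat >> h.py <<'E'
def heights(tag,c,z,rad):
    C,p,d=load(tag)
    for a in np.arange(0,2*np.pi,np.pi/4):
        q=proj(C,(c[0]+rad*np.cos(a),c[1]+rad*np.sin(a),z))[0];i,j=np.rint(q[::-1]).astype(int)
        if not(0<=i<480 and 0<=j<640): continue
        r=cast(C,q,0)[0]-C[3];print(round((C[3]+r*d[i,j]/-(C[2].T@r)[2])[2],1),end=" ")
    print()
E
python3 - <<'E'
from h import *
snap('w8')
for a in [((435.5,234),34,30),((435.5,234),34,22)]:
    o=circ('w8',*a);print(o[0],o[1] if o[0] is not None else '')
heights('w8',(435.5,234),34,26)
E
```

```text
21.6333 [496.  233.8 350.3] [ 0.32  0.45  1.81  0.    0.88 -1.25]
[435.125 233.625] 30.85
[435.375 233.375] 21.475
35.3 36.4 36.5 35.4 36.3 35.0 37.2 36.4
```

The medium crown is seated and centred at (435.3,233.6). Next is the medium cap at (372.8,-277.5).

Call:
arm_command(rows=[[[0, -1, 0, 0, 0, 0, 1], [0, -1, 0, 0, 0, 0, 1], [0, -1, 0, 0, 0, 0, 1], [0, -1, 0, 0, 0, 0, 1]]])

```text
t: 22.02
eef_pos: [494.0, 81.6, 348.5]
tcp_rot: [-3.141, -0.003, 3.141]
ft_force: [-0.5, 0.3, -0.0]
opening: 1.001
grip_force: 0.0
```

Call:
arm_command(rows=[[[0, -1, 0, 0, 0, 0, 1], [0, -1, 0, 0, 0, 0, 1], [0, -1, 0, 0, 0, 0, 1], [0, -1, 0, 0, 0, 0, 1]]])

```text
t: 22.35
eef_pos: [494.2, -68.6, 348.6]
tcp_rot: [3.141, -0.002, 3.14]
ft_force: [1.3, -0.4, 0.2]
opening: 1.005
grip_force: 0.0
```

Call:
arm_command(rows=[[[0.4, -1, 0, 0, 0, 0, 1], [0.4, -1, 0, 0, 0, 0, 1], [0.4, -1, 0, 0, 0, 0, 1], [0.4, -1, 0, 0, 0, 0, 1], [0.4, -1, 0, 0, 0, 0, 1]]])

```text
t: 22.77
eef_pos: [432.9, -219.8, 348.6]
tcp_rot: [3.141, -0.002, 3.137]
ft_force: [-0.2, -0.7, -0.1]
opening: 1.001
grip_force: 0.0
```

Call:
arm_command(rows=[[[0.418, -0.41, 0.1, 0, 0, 0, 1], [0.418, -0.41, 0.3, 0, 0, 0, 1], [0.418, -0.41, 0.5, 0, 0, 0, 1], [0.418, -0.41, 0.63, 0, 0, 0, 1], [0.418, -0.41, 0.63, 0, 0, 0, 1], [0.418, -0.41, 0.63, 0, 0, 0, 1], [0.418, -0.41, 0.63, 0, 0, 0, 1]]])

```text
t: 23.35
eef_pos: [372.9, -276.9, 255.8]
tcp_rot: [3.142, 0.0, -3.141]
ft_force: [1.2, 0.5, 0.2]
opening: 0.997
grip_force: 0.0
```

Run:
```python
from h import *
snap('w9')
o=circ('w9',(372.7,-277.4),13,34);print(o[0],o[1])
```

```text
23.35 [ 372.9 -276.9  255.8] [-0.78  0.5   2.09  0.    0.55 -2.35]
[ 372.825 -278.025] 33.95
```

Call:
arm_command(rows=[[[0, -0.005, 0.2, 0, 0, 0, 1], [0, -0.005, 0.36, 0, 0, 0, 1], [0, -0.005, 0.415, 0, 0, 0, 1], [0, -0.005, 0.415, 0, 0, 0, 1], [0, -0.005, 0.415, 0, 0, 0, 1], [0, -0.005, 0.415, 0, 0, 0, -1], [0, -0.005, 0.415, 0, 0, 0, -1], [0, -0.005, 0.415, 0, 0, 0, -1], [0, -0.005, 0.415, 0, 0, 0, -1], [0, -0.005, 0.415, 0, 0, 0, -1]]])

```text
t: 24.23
eef_pos: [372.4, -278.1, 193.3]
tcp_rot: [-3.141, 0.0, 3.141]
ft_force: [0.6, 0.0, 5.6]
opening: 0.707
grip_force: 29.8
```

Call:
arm_command(rows=[[[0, 0, 0, 0, 0, 0, -1], [0, 0, 0, 0, 0, 0, -1], [0, 0, 0, 0, 0, 0, -1]]])

```text
t: 24.48
eef_pos: [372.4, -278.1, 193.3]
tcp_rot: [-3.141, 0.0, 3.141]
ft_force: [-0.5, 0.7, 7.3]
opening: 0.704
grip_force: 30.0
```

Call:
arm_command(rows=[[[0, 0, -0.25, 0, 0, 0, -1], [0, 0, -0.5, 0, 0, 0, -1], [0, 0, -0.8, 0, 0, 0, -1], [0, 0, -0.8, 0, 0, 0, -1], [0, 0, -0.8, 0, 0, 0, -1]]])

```text
t: 24.9
eef_pos: [372.4, -278.1, 314.9]
tcp_rot: [-3.138, 0.003, 3.141]
ft_force: [0.0, 0.3, -1.7]
opening: 0.704
grip_force: 30.0
```

Call:
arm_command(rows=[[[-0.8, 1, 0, 0, 0, 0, -1], [-0.8, 1, 0, 0, 0, 0, -1], [-0.8, 1, 0, 0, 0, 0, -1], [-0.8, 1, 0, 0, 0, 0, -1], [-0.8, 1, 0, 0, 0, 0, -1]]])

```text
t: 25.32
eef_pos: [493.9, -125.5, 311.1]
tcp_rot: [3.14, -0.002, -3.141]
ft_force: [-0.0, -0.5, -1.3]
opening: 0.706
grip_force: 30.0
```

Call:
arm_command(rows=[[[0, 1, 0, 0, 0, 0, -1], [0, 1, 0, 0, 0, 0, -1], [0, 1, 0, 0, 0, 0, -1], [0, 1, 0, 0, 0, 0, -1]]])

```text
t: 25.65
eef_pos: [491.9, 24.8, 311.0]
tcp_rot: [3.141, -0.003, -3.141]
ft_force: [0.9, -1.2, -1.1]
opening: 0.707
grip_force: 30.0
```

Call:
arm_command(rows=[[[0, 1, 0, 0, 0, 0, -1], [0, 1, 0, 0, 0, 0, -1], [0, 1, 0, 0, 0, 0, -1], [0, 1, 0, 0, 0, 0, -1], [0, 1, 0, 0, 0, 0, -1]]])

```text
t: 26.07
eef_pos: [492.1, 175.6, 311.0]
tcp_rot: [3.141, -0.002, -3.138]
ft_force: [-0.3, 0.0, -1.0]
opening: 0.708
grip_force: 30.0
```

Call:
arm_command(rows=[[[0.382, 0.412, 0, 0, 0, 0, -1], [0.382, 0.412, 0, 0, 0, 0, -1], [0.382, 0.412, 0, 0, 0, 0, -1], [0.382, 0.412, 0, 0, 0, 0, -1], [0.382, 0.412, 0, 0, 0, 0, -1], [0.382, 0.412, 0, 0, 0, 0, -1]]])

```text
t: 26.57
eef_pos: [436.1, 232.8, 312.3]
tcp_rot: [-3.141, -0.001, 3.14]
ft_force: [0.1, -0.0, -1.4]
opening: 0.705
grip_force: 30.0
```

Run:
```python
from h import *
snap('w10'); print(state()['opening'])
```

```text
26.5667 [436.1 232.8 312.3] [ 0.36  0.44  1.97 -0.    0.73 -1.21]
0.7077213527459926
```

View pics/w10.png

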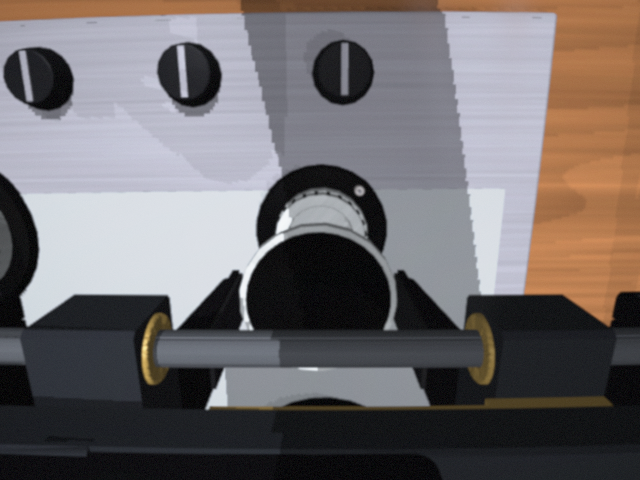

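The medium cap is held level at (320,290), with the crown behind it at (322,210). I lower it.

Call:
arm_command(rows=[[[0, 0, 0.2, 0, 0, 0, -1], [0, 0, 0.42, 0, 0, 0, -1], [0, 0, 0.48, 0, 0, 0, -1], [0, 0, 0.52, 0, 0, 0, -1], [0, 0, 0.56, 0, 0, 0, -1], [0, 0, 0.58, 0, 0, 0, -1], [0, 0, 0.6, 0, 0, 0, -1], [0, 0, 0.6, 0, 0, 0, -1], [0, 0, 0.6, 0, 0, 0, -1], [0, 0, 0.6, 0, 0, 0, -1]]])

```text
t: 27.45
eef_pos: [435.5, 233.7, 223.5]
tcp_rot: [3.141, 0.001, 3.141]
ft_force: [-0.2, -0.7, -0.4]
opening: 0.707
grip_force: 30.0
```

Call:
arm_command(rows=[[[0, 0, 0.01, 0, 0, 0, -1], [0, 0, 0.012, 0, 0, 0, -1], [0, 0, 0.012, 0, 0, 0, -1]]])

```text
t: 27.7
eef_pos: [435.5, 233.6, 221.4]
tcp_rot: [3.141, 0.0, 3.141]
ft_force: [-1.4, -0.7, 2.5]
opening: 0.706
grip_force: 30.0
```

Contact at the expected seat height. I release and back off, then view it. From there I can also view the wok from overhead.

Call:
arm_command(rows=[[[0, 0, 0, 0, 0, 0, 0.8], [0, 0, 0, 0, 0, 0, 0.8], [0, 0, 0, 0, 0, 0, 0.8], [0, 0, 0, 0, 0, 0, 0.8], [0, 0, -0.1, 0, 0, 0, 1], [0, 0, -0.4, 0, 0, 0, 1], [-0.2, 0, -0.7, 0, 0, 0, 1], [-0.5, 0, -1, 0, 0, 0, 1], [-0.7, 0, -1, 0, 0, 0, 1], [-0.7, 0, -1, 0, 0, 0, 1]]])

```text
t: 28.53
eef_pos: [543.2, 233.3, 374.8]
tcp_rot: [3.14, 0.006, 3.141]
ft_force: [0.0, -0.6, 0.1]
opening: 0.996
grip_force: 0.0
```

Call:
arm_command(rows=[[[-0.4, 0, 0, 0, 0, 0, 1], [-0.4, 0, 0, 0, 0, 0, 1], [-0.4, 0, 0, 0, 0, 0, 1], [-0.4, 0, 0, 0, 0, 0, 1]]])

```text
t: 28.87
eef_pos: [600.7, 233.2, 370.3]
tcp_rot: [-3.141, -0.001, 3.14]
ft_force: [-0.9, -0.4, 0.1]
opening: 1.0
grip_force: 0.0
```

Run:
```python
from h import *
snap('w11')
for a in [((435.3,233.7),41,34),((645,235),38,25),((645,235),38,18)]:
    o=circ('w11',*a);print(o[0],o[1] if o[0] is not None else '')
heights('w11',(435.3,233.7),41,28);heights('w11',(645,235),38,21)
```

```text
28.8667 [600.7 233.2 370.3] [ 0.27  0.55  1.55  0.    1.04 -1.3 ]
[434.675 232.825] 34.2
[646.125 235.875] 24.7
[646.125 235.875] 18.025
42.3 42.4 41.9 
40.0 40.2 39.8 40.7 40.6 38.6 38.9 39.1
```

View pics/w11.png

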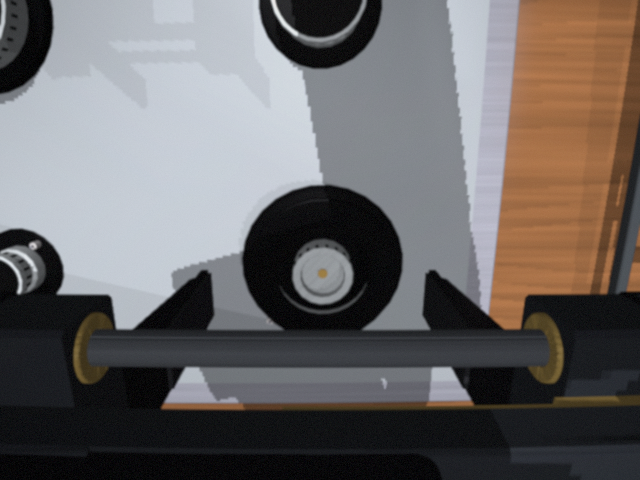

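The medium cap is home (top about 42 mm, expected 41). The wok column at (322,272) fits to (646.1,235.9). Now the centre cap.

Call:
arm_command(rows=[[[0, -1, 0, 0, 0, 0, 1], [0, -1, 0, 0, 0, 0, 1], [0, -1, 0, 0, 0, 0, 1], [0, -1, 0, 0, 0, 0, 1]]])

```text
t: 29.25
eef_pos: [599.0, 80.9, 371.3]
tcp_rot: [-3.141, -0.001, 3.141]
ft_force: [-0.9, 0.4, -0.3]
opening: 1.002
grip_force: 0.0
```

Call:
arm_command(rows=[[[0, -1, 0, 0, 0, 0, 1], [0, -1, 0, 0, 0, 0, 1], [0, -1, 0, 0, 0, 0, 1], [0, -1, 0, 0, 0, 0, 1]]])

```text
t: 29.58
eef_pos: [599.0, -69.3, 371.4]
tcp_rot: [-3.141, -0.0, 3.14]
ft_force: [0.9, -0.4, -0.2]
opening: 1.002
grip_force: 0.0
```

Call:
arm_command(rows=[[[0, -1, 0, 0, 0, 0, 1], [0, -1, 0, 0, 0, 0, 1], [0, -1, 0, 0, 0, 0, 1], [0, -1, 0, 0, 0, 0, 1]]])

```text
t: 29.92
eef_pos: [599.0, -219.3, 371.3]
tcp_rot: [-3.141, -0.0, 3.14]
ft_force: [-0.5, 0.7, 0.7]
opening: 1.001
grip_force: 0.0
```

Call:
arm_command(rows=[[[-0.067, -0.38, 0.2, 0, 0, 0, 1], [-0.067, -0.38, 0.45, 0, 0, 0, 1], [-0.067, -0.38, 0.7, 0, 0, 0, 1], [-0.067, -0.38, 0.7, 0, 0, 0, 1], [-0.067, -0.38, 0.7, 0, 0, 0, 1], [-0.067, -0.38, 0.7, 0, 0, 0, 1], [-0.067, -0.38, 0.7, 0, 0, 0, 1]]])

```text
t: 30.5
eef_pos: [610.6, -272.7, 268.9]
tcp_rot: [-3.14, 0.003, -3.141]
ft_force: [0.6, 0.5, 0.0]
opening: 1.002
grip_force: 0.0
```

Run:
```python
from h import *
snap('w12')
o=circ('w12',(610.6,-273.9),13,28);print(o[0],o[1])
```

```text
30.5 [ 610.6 -272.7  268.9] [-0.52  0.7   1.57  0.    0.87 -2.09]
[ 610.475 -274.275] 27.9
```

Call:
arm_command(rows=[[[0, -0.004, 0.2, 0, 0, 0, 1], [0, -0.004, 0.42, 0, 0, 0, 1], [0, -0.004, 0.485, 0, 0, 0, 1], [0, -0.004, 0.485, 0, 0, 0, 1], [0, -0.004, 0.485, 0, 0, 0, 1], [0, -0.004, 0.485, 0, 0, 0, -1], [0, -0.004, 0.485, 0, 0, 0, -1], [0, -0.004, 0.485, 0, 0, 0, -1], [0, -0.004, 0.485, 0, 0, 0, -1], [0, -0.004, 0.485, 0, 0, 0, -1]]])

```text
t: 31.38
eef_pos: [610.2, -274.2, 194.0]
tcp_rot: [-3.141, 0.001, 3.141]
ft_force: [-0.7, -0.8, 0.5]
opening: 0.705
grip_force: 0.0
```

Call:
arm_command(rows=[[[0, 0, 0, 0, 0, 0, -1], [0, 0, 0, 0, 0, 0, -1], [0, 0, 0, 0, 0, 0, -1], [0, 0, 0, 0, 0, 0, -1]]])

```text
t: 31.72
eef_pos: [610.2, -274.1, 193.5]
tcp_rot: [3.142, 0.0, 3.141]
ft_force: [-0.5, -0.0, 2.7]
opening: 0.577
grip_force: 30.0
```

Call:
arm_command(rows=[[[0, 0, -0.25, 0, 0, 0, -1], [0, 0, -0.5, 0, 0, 0, -1], [0, 0, -0.8, 0, 0, 0, -1], [0, 0, -0.8, 0, 0, 0, -1], [0, 0, -0.8, 0, 0, 0, -1]]])

```text
t: 32.13
eef_pos: [610.3, -274.2, 316.1]
tcp_rot: [-3.139, 0.004, 3.141]
ft_force: [-1.0, -0.4, -1.9]
opening: 0.577
grip_force: 30.0
```

Call:
arm_command(rows=[[[-0.06, 1, 0, 0, 0, 0, -1], [-0.06, 1, 0, 0, 0, 0, -1], [-0.06, 1, 0, 0, 0, 0, -1], [-0.06, 1, 0, 0, 0, 0, -1]]])

```text
t: 32.47
eef_pos: [618.8, -120.9, 311.4]
tcp_rot: [3.14, -0.003, -3.141]
ft_force: [0.4, 0.3, -1.2]
opening: 0.579
grip_force: 30.0
```

Call:
arm_command(rows=[[[-0.06, 1, 0, 0, 0, 0, -1], [-0.06, 1, 0, 0, 0, 0, -1], [-0.06, 1, 0, 0, 0, 0, -1], [-0.06, 1, 0, 0, 0, 0, -1]]])

```text
t: 32.8
eef_pos: [627.9, 29.4, 311.5]
tcp_rot: [3.141, -0.003, -3.141]
ft_force: [0.3, 0.0, -1.1]
opening: 0.578
grip_force: 30.0
```

Call:
arm_command(rows=[[[-0.06, 1, 0, 0, 0, 0, -1], [-0.06, 1, 0, 0, 0, 0, -1], [-0.06, 1, 0, 0, 0, 0, -1], [-0.06, 1, 0, 0, 0, 0, -1]]])

```text
t: 33.13
eef_pos: [636.9, 179.5, 311.3]
tcp_rot: [3.142, -0.003, -3.141]
ft_force: [0.7, 0.7, -1.1]
opening: 0.578
grip_force: 30.0
```

Call:
arm_command(rows=[[[-0.056, 0.4, 0, 0, 0, 0, -1], [-0.056, 0.4, 0, 0, 0, 0, -1], [-0.056, 0.4, 0, 0, 0, 0, -1], [-0.056, 0.4, 0, 0, 0, 0, -1], [-0.056, 0.4, 0, 0, 0, 0, -1], [-0.056, 0.4, 0, 0, 0, 0, -1]]])

```text
t: 33.63
eef_pos: [645.9, 234.6, 312.7]
tcp_rot: [-3.141, -0.001, 3.14]
ft_force: [-0.2, 0.1, -1.0]
opening: 0.578
grip_force: 30.0
```

Call:
arm_command(rows=[[[0, 0, 0.2, 0, 0, 0, -1], [0, 0, 0.4, 0, 0, 0, -1], [0, 0, 0.46, 0, 0, 0, -1], [0, 0, 0.5, 0, 0, 0, -1], [0, 0, 0.53, 0, 0, 0, -1], [0, 0, 0.555, 0, 0, 0, -1], [0, 0, 0.57, 0, 0, 0, -1], [0, 0, 0.57, 0, 0, 0, -1], [0, 0, 0.57, 0, 0, 0, -1], [0, 0, 0.57, 0, 0, 0, -1]]])

```text
t: 34.47
eef_pos: [646.0, 235.9, 228.6]
tcp_rot: [3.141, 0.001, 3.141]
ft_force: [-0.6, 0.6, -0.8]
opening: 0.578
grip_force: 30.0
```

Call:
arm_command(rows=[[[0, 0, 0.01, 0, 0, 0, -1], [0, 0, 0.018, 0, 0, 0, -1], [0, 0, 0.018, 0, 0, 0, -1], [0, 0, 0.018, 0, 0, 0, 0.5], [0, 0, 0.018, 0, 0, 0, 0.5], [0, 0, 0.018, 0, 0, 0, 0.5], [0, 0, 0.018, 0, 0, 0, 0.5], [0, 0, 0.018, 0, 0, 0, 0.5]]])

```text
t: 35.13
eef_pos: [645.9, 235.9, 225.1]
tcp_rot: [3.142, -0.0, 3.141]
ft_force: [-0.6, 0.3, 0.3]
opening: 0.749
grip_force: 0.0
```

Call:
arm_command(rows=[[[0, 0, -0.1, 0, 0, 0, 0.6], [0, 0, -0.4, 0, 0, 0, 1], [0, 0, -0.7, 0, 0, 0, 1], [0, -0.3, -1, 0, 0, 0, 1], [0, -0.6, -1, 0, 0, 0, 1], [0, -0.8, -1, 0, 0, 0, 1], [0, -0.8, -1, 0, 0, 0, 1], [0, -0.8, -1, 0, 0, 0, 1]]])

```text
t: 35.8
eef_pos: [645.9, 112.9, 376.0]
tcp_rot: [-3.141, 0.001, 3.137]
ft_force: [-0.8, -0.4, -0.6]
opening: 1.0
grip_force: 0.0
```

Run:
```python
from h import *
snap('w13')
for a in [((646,236),45,28),((648,-35),41,22)]:
    o=circ('w13',*a);print(o[0],o[1] if o[0] is not None else '')
heights('w13',(646,236),45,22);heights('w13',(648,-35),41,17);heights('w13',(435.3,233.7),41,28)
p,d=read_camera("scene");cv2.imwrite("pics/p6.png",np.vstack([cv2.resize(load('w13')[1][:320],(600,300)),cv2.resize(p[130:280,280:480],(400,300)).repeat(1,1)[:, :400] if 0 else cv2.resize(p[130:280,200:500],(600,300))])[:,:,::-1])
```

```text
35.8 [645.9 112.9 376. ] [ 0.07  0.56  1.51 -0.    1.07 -1.49]
[646.875 236.125] 28.3
[648.125 -36.125] 22.25
46.8 46.6 47.4 46.2 47.4 46.8 45.7 46.1 
41.8 42.4 42.5 43.2 43.4 43.2 42.7 43.5
```

View pics/p6.png

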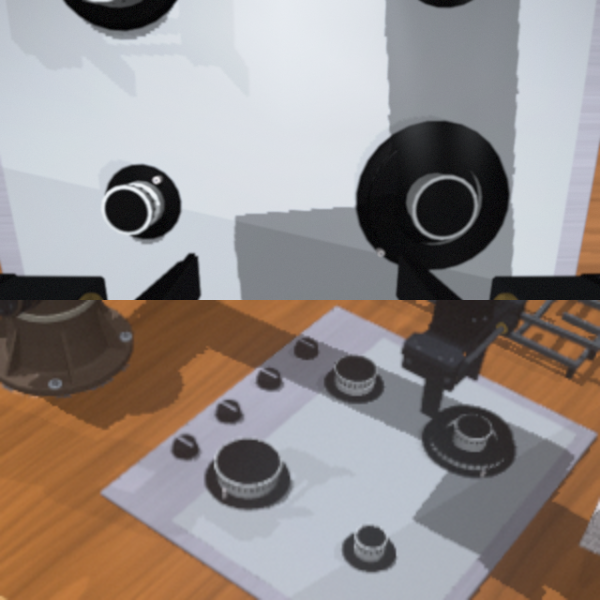

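In the top view, the small cap at (130,208) and the centre cap at (444,207) are centred and level. In the scene view, the medium crown and cap at (355,375) sit level. I hand the job in.

```bash
python3 -c "
from cell import *
print(job_done())"
```

```text
the job is handed in; nothing more can be done
None
```

I handed the job in at about 36 s: both crowns, their caps and the wok centre cap measured seated, centred and level, and the medium cap did not move when I lifted the small one. The hand-in returned no verdict.

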